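# Put away a stack of specimen containers

### The job

Take the stack of specimen containers apart from the top down and put each in its own place: the vial upright in the recess of the small square block, the slide box upright and turned to fit down into the drop chute, the round tin flat in the round dish, and last the carton flat inside the rectangular tray. Put each away before taking the next, let none of them tip over, and leave them all released and at rest.

Things in the scene. Friction and masses are not known exactly. Their poses are not given: they have to be found in the camera images.
- vial: Small amber glass vial with white cap, an upright cylinder 20 mm in diameter and 44 mm high, about 30 g; at the start on top of the slide box, as the top of the stack. Origin: centre of its underside, z up.
- slide_box: Upright white plastic box for slides, 28 mm (own x) by 48 mm (own y) by 44 mm high, about 80 g; at the start it stands on the tin. Origin: centre of its underside, z up.
- tin: Round flat aluminium tin, 58 mm in diameter, 38 mm high, about 120 g; at the start on the carton. Origin: centre of its underside, z up.
- carton: Brown cardboard carton with shut lid, 112 mm (own x) by 64 mm (own y) by 38 mm high, about 220 g; the bottom of the stack, on the table. Origin: centre of its underside, z up. Which end is which does not matter.
- vial_block: Place of the vial: grey square block 62 x 62 mm, 12 mm high, fixed to the table, with one round recess in the middle of its top, 38 mm in diameter and 8 mm deep (floor 4 mm above the origin). Origin: centre of its underside.
- chute: Place of the slide box: grey drop chute on a 70 x 90 mm foot, fixed, open at the top, rim 56 mm above the table; straight shaft 44 mm (own x) by 64 mm (own y) inside, walls 4 mm, floor 4 mm above the origin. The box goes in upright, its 48 mm side along own y (either way round), is let go in the mouth and falls to the floor. The -x wall has a window. Origin: centre of the underside.
- tin_dish: Place of the tin: grey shallow round dish, fixed to the table, 84 mm outer and 78 mm inner diameter, rim 9 mm above the table, floor 3 mm above the origin. Origin: centre of its underside.
- carton_tray: Place of the carton: grey shallow rectangular tray, fixed to the table, outside 136 mm (own x) by 88 mm (own y), walls 3 mm thick, rim 9 mm above the table, floor 3 mm above the origin. The carton lies with its long side along the tray's own x (either way round). Origin: centre of its underside.
There are look-alikes about, which are no part of the job. Leave any green or red look-alike of the vial_block alone. Leave any blue or purple look-alike of the tin_dish alone.

How it is judged:
On the way, in this order (a step that is already met when the one before it is completed fails the run):
1. the vial stands in the recess of the square block, let go (horizontal distance between vial and vial_block below 0.014 m and z of vial in the frame of vial_block between 0 and 0.007 m and angle between vial's own z axis and vertical below 0.12 rad and contact force between vial and the fingers below 0.2 N), for 0.2 s.
2. the slide box has dropped to the floor of the chute, let go (horizontal distance between slide_box and chute below 0.016 m and z of slide_box in the frame of chute between 0 and 0.008 m and angle between slide_box's own z axis and vertical below 0.15 rad and contact force between slide_box and the fingers below 0.2 N and angle between the x axis of slide_box and the x axis of chute, either way round below 0.45 rad), for 0.2 s.
3. the tin lies in the round dish, let go (horizontal distance between tin and tin_dish below 0.015 m and z of tin in the frame of tin_dish between 0 and 0.006 m and angle between tin's own z axis and vertical below 0.06 rad and contact force between tin and the fingers below 0.2 N), for 0.2 s.
4. the carton lies in the rectangular tray, let go (horizontal distance between carton and carton_tray below 0.015 m and z of carton in the frame of carton_tray between 0 and 0.006 m and angle between carton's own z axis and vertical below 0.06 rad and contact force between carton and the fingers below 0.2 N and angle between the x axis of carton and the x axis of carton_tray, either way round below 0.35 rad), for 0.2 s.
At the end, for the whole second after the job is handed in: Each is released, at rest and on the floor of its own place: vial within 14 mm of the recess's middle, tilt < 0.12 rad; slide box within 16 mm, < 0.15 rad, sides along the chute's; tin and carton within 15 mm, < 0.06 rad, carton lengthwise; all within 3 mm (slide box 4) of the floor (all of step 1 and all of step 2 and all of step 3 and all of step 4 and linear speed of each of vial, slide_box, tin, carton below 0.02 m/s and angular speed of each of vial, slide_box, tin, carton below 0.2 rad/s); the robot touches nothing.
It fails at once if the vial is tipped over (more than 0.6 rad) (angle between vial's own z axis and vertical above 0.6 rad).
It fails at once if the slide box is tipped over (more than 0.6 rad) (angle between slide_box's own z axis and vertical above 0.6 rad).
It fails at once if the tin is tipped over (more than 0.6 rad) (angle between tin's own z axis and vertical above 0.6 rad).
It fails at once if the carton is tipped over (more than 0.6 rad) (angle between carton's own z axis and vertical above 0.6 rad).
It also fails if it takes over 120 s, if anything falls off the work surface, if the arm or the gripper's body presses on something with over 40 N, if the wrist force passes 120 N, or if a joint passes its speed limit or range.

### The arm

A 6-joint arm with a two-finger parallel gripper is mounted at the origin on the work surface. World frame = base frame: x ahead of the robot, y to its left, z up, the work surface at z = 0. Lengths are in m, angles in rad, forces in N, time in s.
With the tool pointing down it reaches from about 0.325 to 0.875 m from the base axis. Payload 4.4 kg.
Tool frame: the origin (TCP) lies on the mounting face of the last link; the fingertips stand 173 mm ahead of it and the grasp point (between the pads) lies ctrl.grip_depth ahead of it (ctrl.grip_depth is the distance from the TCP to the grasp point, in m); z points along the fingers, y is the line along which they close (so a half turn about z gives the same grasp; the last joint's range is limited). The gripper opens to 85 mm and grips with 20 to 120 N. Pads are 22 mm wide; open, the fingers measure 114 mm over their backs; the gripper's body (76 mm by 85 mm) begins 54 mm behind the grasp point. The pads swing forward as they close: fully open they stand 13 mm farther back than shut.
Start: joints at [1.048, 0.207, 1.542, -0, 1.393, -0.15], TCP at [0.209, 0.536, 0.405] pointing down, gripper open.
Joint ranges: [-2.73, 2.73], [-0.86, 2.22], [0.23, 2.46], [-1.11, 4.25], [0.08, 2.63], [-2.82, 2.82]. Speed limits (rad/s): [2.79, 2.79, 3.14, 3.14, 3.14, 3.14].

### API

Orientations are given as a rotation vector (axis times angle).
In Python, from plant import ctrl gives the robot as it stands.
- The arm moves only by the tool drive_tool, never from a script. Its argument "steps" is a list of rows, each a list of 2 entries, a list of its own where there are three numbers: the shift along the world's x, y, z in units of 50 cm (1.0 is 50 cm), then the turn, a rotation vector about the world's x, y, z in units of 180 degrees (1.0 is 180 degrees). A call has 1 to 20 rows; each row is the pose to reach, as a shift and turn from the pose commanded when the call began, turning the shorter way round; what a row does not reach only later rows make up. A row lasts 1/8 s, in which the tool goes at most 62.5 mm and 10.7 degrees, less where a joint would pass 70% of its speed; a pose out of reach is approached as far as the arm can. A call with a number of a shift or a turn outside -1 to 1 is refused whole. A call with a gripper value outside its range is refused whole. "jaw" is the opening, from -1 (shut) to 1 (fully open), set as the call begins (left out, the last holds). The fingers move at their own pace and stop on an object; the grip force is fixed at half the most. Time passes only in rows, so rows that repeat a pose let the fingers close. It gives the time, the measured TCP pose, the force, the opening and the grip force at its end, in the units of the state.
- ctrl.get_obs(): the state, without advancing time (a new reading comes with each control period).
- ctrl.snapshot(name): name is "scene" or "top"; returns a dict with "image" (480x640x3 uint8, red, green, blue), "intrinsics" (3x3 intrinsics, pixels), "eye" and "rotation" of the camera in the world. Camera axes: x right, y up, looking along -z (the intrinsics and any distortion apply to the point x, -y, -z); pixel columns grow to the right and rows downward; lengths in m; the calibration is good to about 2 mm. A picture is of the moment at which its call begins. There is no depth.
- ctrl.sign_off(): hands the job in; it is judged then, once.
Trained networks look in a picture, given as the dict that the camera call returned (one of the last four; its "shot" number tells which), for a name from the list of things; names that differ only in an ending like _2 or _b are one class to them, and where a whole thing is asked for, a point or a joint stands for the part that bears it (a point fixed in the world has none). Each returns a list of dicts, best first, with "score" (0 to 1); they miss things now and then, are a little off and sometimes report something else, mostly with a low value. They report only what shows in the picture. A call takes as long as a camera call. They do not tell look-alikes from the thing itself.
- ctrl.spot_in(thing, picture): "point" ([row, column] in pixels, amid what is visible of it).
- ctrl.regions_of(thing, picture): "mask" (480x640 bool, what is visible of it) and "point" ([row, column] in pixels, amid what is visible of it).
The state is a dict: "time_s": time; "joint_positions": joint angles; "qvel": joint speeds; "tau": joint torques, N m; "tool_pos": TCP position; "tool_rot": TCP orientation; "force": force on the tool from outside, world axes, zero at the start; "torque": the same for the moment, N m; "gripper_width": opening from 0.0 (shut) to 1.0 (fully open); "grip_force": force on a finger pad.
Only numpy, scipy, OpenCV 4.12 (cv2) and the standard library are available. Lean on these libraries where they do the work, as an engineer would, in place of code of your own. Each camera call takes 0.05 s, during which the arm holds its last target. There are 200 camera calls.

## Working session

There is one attempt and no reset: what is moved stays moved. The work goes in short steps, Python scripts to look and compute and a tool call to move; the robot and the scene stay as the last step left them, time stands still between calls to the robot, and variables do not carry over. Pictures are saved under pics/ and viewed, at most 14 in all, crops included, and the job is handed in when it is done.

Besides the shell and the picture viewer there is one more tool, called after "Request:" as name(argument=value, ...) on one line, values as JSON. drive_tool: Moves the arm, as the interface text tells. Shifts and turns lie within -1 to 1; 1 stands for 50 cm of shift or 180 degrees of turn. Its arguments: {"type":"object","properties":{"steps":{"type":"array"},"jaw":{"type":"number"}},"required":["steps"]}

```bash
ls; mkdir -p pics; cat > h.py <<'E'
import numpy as np, cv2, pickle
from plant import ctrl
def snap(n,save=None):
    s=ctrl.snapshot(n)
    if save: cv2.imwrite('pics/'+save,s['image'][:,:,::-1])
    return s
def ray(s,rc):
    K=np.array(s['intrinsics']);R=np.array(s['rotation'])
    d=np.linalg.inv(K)@np.array([rc[1],rc[0],1.]); d=np.array([d[0],-d[1],-d[2]])
    return np.array(s['eye']),R@d
def onz(s,rc,z):
    e,d=ray(s,rc); return e+d*(z-e[2])/d[2]
def proj(s,P):
    K=np.array(s['intrinsics']);R=np.array(s['rotation'])
    c=(np.atleast_2d(P)-np.array(s['eye']))@R; c=c*[1,-1,-1]
    u=c@K.T; return u[:,1::-1]/u[:,2:]
E
python3 - <<'E'
from h import *
o=ctrl.get_obs();print(o,ctrl.grip_depth)
for n in('scene','top'):
    s=snap(n,n+'0.png');print(n,s['eye'],s['rotation'],s['intrinsics'],[k for k in s])
    for t in['vial','slide_box','tin','carton','vial_block','chute','tin_dish','carton_tray']:
        print(t,[(round(r['score'],2),np.round(r['point'])) for r in ctrl.spot_in(t,s)])
E
```

```text
pics
{'time_s': 0.0, 'joint_positions': array([ 1.04750581e+00,  2.07408566e-01,  1.54299228e+00, -1.31391256e-05,
        1.39350488e+00, -1.50501302e-01]), 'qvel': array([ 0.00064916,  0.00011233,  0.00036921,  0.00067615, -0.00019425,
       -0.00050614]), 'tau': array([ 7.91826114e-04, -3.83053350e+01, -2.91590667e+01, -2.62701724e-04,
        1.05954128e-02,  2.09896314e-05]), 'tool_pos': array([0.20924498, 0.5351695 , 0.40351363]), 'tool_rot': array([-0.58204767, -3.08643584,  0.003435  ]), 'force': array([ 0.39057498, -1.07100646,  1.05155202]), 'torque': array([-0.01587131,  0.01527252, -0.04063123]), 'grip_force': 0.0, 'gripper_width': 0.9957685879310986} 0.1547
scene [ 1.32526375 -0.25121734  0.70684641] [0.7790942  0.59601662 1.22076519] [[532.0121733    0.         317.19720906]
 [  0.         532.0121733  245.27391166]
 [  0.           0.           1.        ]] ['image', 'intrinsics', 'eye', 'rotation', 'shot']
vial [(0.58, array([251., 247.]))]
slide_box [(0.66, array([271., 252.]))]
tin [(0.74, array([294., 256.]))]
carton [(0.91, array([315., 260.]))]
vial_block [(0.97
[... 318 characters left out ...]
[ 0.40238889 -0.04736738  1.21361914] [ 0.11426767 -0.11443323 -1.58230315] [[529.54848337   0.         318.48629649]
 [  0.         529.54848337 235.8331059 ]
 [  0.           0.           1.        ]] ['image', 'intrinsics', 'eye', 'rotation', 'shot']
vial [(0.45, array([212., 386.]))]
slide_box [(0.79, array([220., 381.]))]
tin [(0.8, array([222., 382.]))]
carton [(0.59, array([233., 375.]))]
vial_block [(0.91, array([280., 427.])), (0.78, array([330., 432.])), (0.56, array([289., 486.])), (0.3, array([228., 371.]))]
chute [(0.68, array([293., 307.]))]
tin_dish [(0.77, array([210., 229.])), (0.74, array([159., 208.])), (0.65, array([273., 247.]))]
carton_tray [(0.63, array([284., 188.]))]
```

View pics/scene0.png

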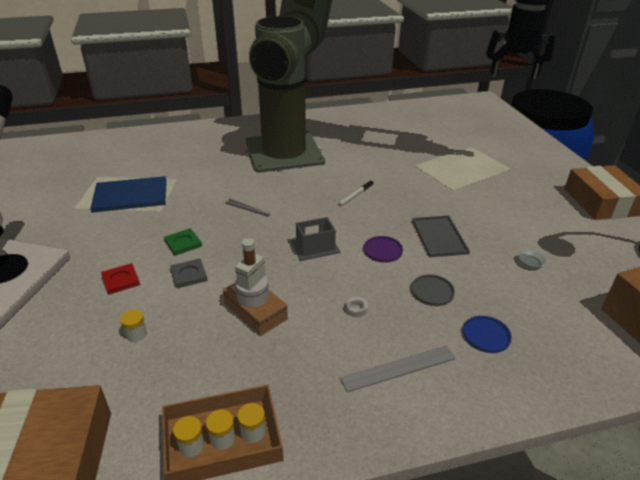

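View pics/top0.png

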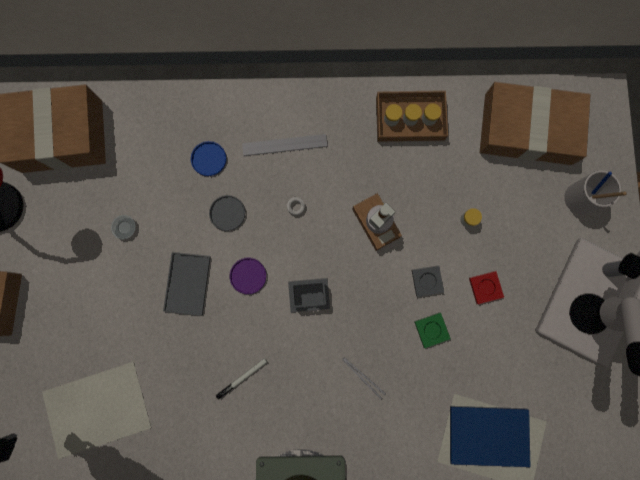

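The top view shows the stack at about (215,382). These could be confused:

| Thing | Candidates in the top view | Choice |
|---|---|---|
| vial_block | grey (281,428), green (330,432), red (288,487) | grey |
| tin_dish | grey (213,228), purple (276,248), blue (159,209) | grey |
| vial | amber on the stack (212,386), yellow-capped pots (217,473) and (112,413) | the one on the stack |
| carton | under the stack (233,375), large boxes at the table edges | the one under the stack |

There is one tray, at (284,188), and one chute, at (295,309).

```bash
sed -i "s/R=np.array(s\['rotation'\])/R=cv2.Rodrigues(np.array(s['rotation'],float).reshape(-1,1))[0] if np.size(s['rotation'])==3 else np.array(s['rotation'])/" h.py
cat >> h.py <<'E'
from scipy.optimize import minimize
def box(x,y,a,z0,z1,lx,ly):
    c,n=np.cos(a),np.sin(a)
    return np.array([[x+c*i*lx/2-n*j*ly/2,y+n*i*lx/2+c*j*ly/2,z] for z in(z0,z1) for i in(-1,1) for j in(-1,1)])
def cyl(x,y,z0,z1,d):
    t=np.arange(0,2*np.pi,.1)
    return np.vstack([np.c_[x+d/2*np.cos(t),y+d/2*np.sin(t),0*t+z] for z in(z0,z1)])
def hull(s,P,k=4):
    m=np.zeros((480*k,640*k),np.uint8); q=proj(s,P)[:,::-1]
    cv2.fillConvexPoly(m,cv2.convexHull(np.round(((q+.5)*k-.5)*16).astype(np.int32)),255,shift=4)
    return cv2.resize(m,(640,480),interpolation=cv2.INTER_AREA)/255.
def fit(cost,x0,d):
    best=None
    for x in x0:
        sim=np.vstack([x]+[np.array(x)+np.eye(len(x))[i]*d[i] for i in range(len(x))])
        r=minimize(cost,x,method='Nelder-Mead',options=dict(initial_simplex=sim,xatol=1e-4,fatol=.5,maxiter=250))
        if best is None or r.fun<best.fun: best=r
    return best
def mask(t,s,near=None):
    r=ctrl.regions_of(t,s)
    if near is not None: r=sorted(r,key=lambda q:np.hypot(*(np.array(q['point'])-near)))
    r=r[0]; return r['mask'],r['point'],r['score']
E
cat > m.py <<'E'
from h import *
S={n:snap(n) for n in('scene','top')}
T={'vial_block':lambda p:box(*p,0,.012,.062,.062),'tin_dish':lambda p:cyl(*p[:2],0,.009,.084),'carton_tray':lambda p:box(*p,0,.009,.136,.088),
 'chute':None}
near={'vial_block':((272,189),(281,428)),'tin_dish':((291,434),(213,228)),'carton_tray':((239,440),(284,188)),'chute':((240,317),(295,309)),
'vial':((251,247),(212,386)),'slide_box':((271,252),(217,384)),'tin':((294,256),(218,380)),'carton':((310,260),(225,375))}
M={t:[mask(t,S[n],near[t][i]) for i,n in enumerate(S)] for t in near}
for t in M: print(t,[(int(m[0].sum()),np.round(m[1]),round(m[2],2)) for m in M[t]])
ss=list(S.values())
def hc(p,s): return np.maximum(hull(s,box(*p,0,.006,.07,.09)),hull(s,box(*p,0,.056,.052,.072)))
for t in('vial_block','tin_dish','carton_tray','chute'):
    H=(lambda p,s:hc(p,s)) if t=='chute' else (lambda p,s:hull(s,T[t](p)))
    p0=onz(ss[1],near[t][1],.01)
    n=2 if t=='tin_dish' else 3
    for use in((0,1),(0,),(1,)):
        c=lambda p:sum(np.abs(H(p,ss[i])-M[t][i][0]).sum() for i in use)
        r=fit(c,[[p0[0],p0[1],a][:n] for a in((0,.7,1.4,2.2) if n==3 else(0,))],[.01,.01,.3])
        print(t,use,np.round(r.x,4),round(r.fun,1))
def stack(p,i):
    s=ss[i];v=hull(s,cyl(*p[0:2],.12,.164,.02));b=hull(s,box(*p[2:5],.076,.12,.028,.048))
    t=hull(s,cyl(*p[5:7],.038,.076,.058));c=hull(s,box(*p[7:10],0,.038,.112,.064))
    b=b*(1-v);t=t*(1-v)*(1-hull(s,box(*p[2:5],.076,.12,.028,.048)))
    o=np.maximum.reduce([v,b,t]);return v,b,t,c*(1-o)
def cs(p): return sum(np.abs(h-M[k][i][0]).sum() for i in(0,1) for k,h in zip(('vial','slide_box','tin','carton'),stack(p,i)))
p=onz(ss[1],(212,386),.164)[:2];q=onz(ss[1],(223,377),.038)[:2]
best=None
for a in(0,.7,1.4,2.2):
  for b in(0,.7,1.4,2.2):
    x=[*p,*p,a,*q,*q,b]
    f=cs(x)
    if best is None or f<best[0]: best=(f,x)
x=np.array(best[1])
d=np.array([.005,.005,.005,.005,.3,.005,.005,.005,.005,.3])
for it in range(4):
  for g in([0,1],[2,3,4],[5,6],[7,8,9]):
    def c(z): y=x.copy();y[g]=z;return cs(y)
    r=fit(c,[x[g]],d[g]/(it+1)); x[g]=r.x
print('stack',np.round(x,4),r.fun)
out=ss[1]['image'].copy();o2=ss[0]['image'].copy()
for i,o in((1,out),(0,o2)):
    for k in M: 
        cn,_=cv2.findContours(M[k][i][0].astype(np.uint8),0,1);cv2.drawContours(o,cn,-1,(255,0,255),1)
    for h in stack(x,i):
        cn,_=cv2.findContours((h>.5).astype(np.uint8),0,1);cv2.drawContours(o,cn,-1,(0,255,0),1)
A=cv2.resize(o2[230:340,110:300],None,fx=4,fy=4,interpolation=0);B=cv2.resize(out[150:330,330:460],None,fx=3,fy=3,interpolation=0)
cv2.imwrite('pics/ov.png',cv2.resize(np.hstack([cv2.copyMakeBorder(A,0,540-440,0,0,0),B]),(800,375))[:,:,::-1])
E
time python3 m.py
```

```text
vial_block [(769, array([274., 189.]), 0.75), (736, array([282., 426.]), 0.58)]
tin_dish [(1041, array([292., 434.]), 0.98), (1048, array([214., 230.]), 0.71)]
carton_tray [(1640, array([240., 440.]), 0.61), (2401, array([286., 190.]), 0.78)]
chute [(1419, array([243., 319.]), 0.71), (1223, array([292., 307.]), 0.76)]
vial [(254, array([252., 248.]), 0.78), (240, array([219., 381.]), 0.54)]
slide_box [(712, array([270., 254.]), 0.97), (273, array([218., 382.]), 0.73)]
tin [(649, array([294., 254.]), 0.83), (270, array([222., 371.]), 0.55)]
carton [(1508, array([314., 260.]), 0.82), (1002, array([232., 374.]), 0.9)]
vial_block (0, 1) [ 0.4706 -0.2937  1.7053] 135.9
vial_block (0,) [ 0.4689 -0.2938  0.1383] 32.2
vial_block (1,) [ 0.4726 -0.2946  1.6955] 59.6
tin_dish (0, 1) [0.6372 0.1637] 154.8
tin_dish (0,) [0.6347 0.1653] 102.0
tin_dish (1,) [0.6374 0.1633] 37.5
carton_tray (0, 1) [ 0.4747  0.2539 -0.1172] 193.2
carton_tray (0,) [0.4725 0.2556 3.0219] 60.0
carton_tray (1,) [ 0.4752  0.2531 -0.1173] 74.0
chute (0, 1) [ 0.445  -0.0236  0.0668] 266.5
chute (0,) [ 0.4421 -0.0228  0.057 ] 153.7
chute (1,) [ 0.4459 -0.0247  3.2116] 55.3
stack [ 0.6033 -0.1815  0.6031 -0.1821  0.7993  0.6057 -0.1825  0.6064 -0.1806
  0.4788] 1007.0619146482122
real	1m33.258s
user	1m23.658s
sys	0m29.565s
```

View overlay.

View pics/ov.png

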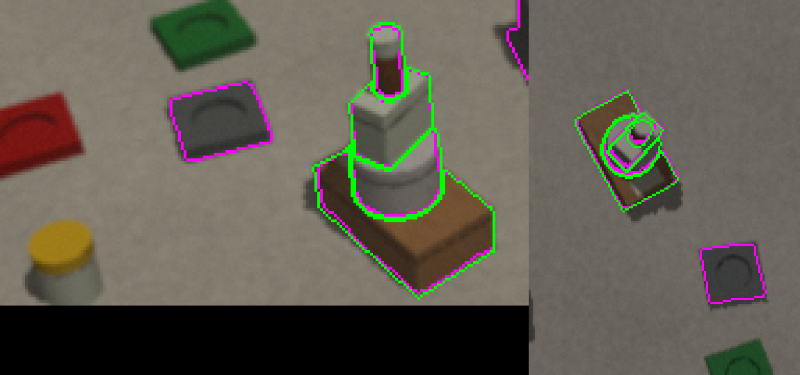

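The overlays fit: amber vial on the white box, tin and carton in the scene crop at about (385,60) to (420,240), and the grey block between green and red at (220,120). I'll start the approach.

```bash
cat > go.py <<'E'
import sys
from h import *
# usage: go.py x y z(grasp) yaw_deg : units for the move from the measured pose
from scipy.spatial.transform import Rotation as Ro
o=ctrl.get_obs();p=np.array(o['tool_pos']);R=Ro.from_rotvec(o['tool_rot']).as_matrix()
yaw=np.degrees(np.arctan2(R[1,1],R[0,1]));t=[float(v) for v in sys.argv[1:]]
d=np.array(t[:3])+[0,0,ctrl.grip_depth]-p
dy=(t[3]-yaw+90)%180-90
print('t',round(o['time_s'],2),'grasp',np.round(p-[0,0,ctrl.grip_depth],4),'yaw',round(yaw,1),'tilt',np.round(R[:2,2],4),'j6',round(o['joint_positions'][5],2))
print('units shift',np.round(d/.5,4),'turn z',round(dy/180,4))
E
python3 go.py .603 -.182 .215 45.8
```

```text
t 1.8 grasp [0.2094 0.5355 0.25  ] yaw 68.6 tilt [0. 0.] j6 -0.15
units shift [ 0.7871 -1.435  -0.07  ] turn z -0.1269
```

Request:
drive_tool(steps=[[[0.2,-0.36,0],[0,0,-0.06]],[[0.39,-0.72,0],[0,0,-0.127]],[[0.39,-0.72,0],[0,0,-0.127]],[[0.39,-0.72,0],[0,0,-0.127]],[[0.39,-0.72,0],[0,0,-0.127]],[[0.39,-0.72,0],[0,0,-0.127]],[[0.39,-0.72,0],[0,0,-0.127]],[[0.39,-0.72,0],[0,0,-0.127]]], jaw=0)

```text
time_s: 2.8
tool_pos: [0.4054, 0.1737, 0.405]
tool_rot: [1.189, 2.907, 0.0]
force: [-0.2, 0.8, 0.1]
gripper_width: 0.501
grip_force: 0.0
```

Request:
drive_tool(steps=[[[0.2,-0.36,-0.02],[0,0,0]],[[0.397,-0.715,-0.03],[0,0,0]],[[0.397,-0.715,-0.03],[0,0,0]],[[0.397,-0.715,-0.03],[0,0,0]],[[0.397,-0.715,-0.03],[0,0,0]],[[0.397,-0.715,-0.03],[0,0,0]],[[0.397,-0.715,-0.03],[0,0,0]],[[0.397,-0.715,-0.03],[0,0,0]],[[0.397,-0.715,-0.03],[0,0,0]]])

```text
time_s: 3.92
tool_pos: [0.603, -0.1805, 0.3893]
tool_rot: [-1.18, -2.91, -0.001]
force: [0.1, 0.4, -0.2]
gripper_width: 0.499
grip_force: 0.0
```

```bash
python3 go.py .603 -.182 .155 45.8; python3 - <<'E'
from h import *
s=snap('scene');a=s['image'][170:340,170:350]
s2=snap('top');b=s2['image'][150:290,310:450]
cv2.imwrite('pics/a1.png',np.hstack([cv2.resize(a,(423,400)),cv2.resize(b,(377,400))])[:,:,::-1])
E
```

```text
t 3.92 grasp [ 0.603  -0.1805  0.2346] yaw 45.9 tilt [-0.001   0.0013] j6 -1.23
units shift [ 1.000e-04 -3.000e-03 -1.591e-01] turn z -0.0003
```

View pics/a1.png

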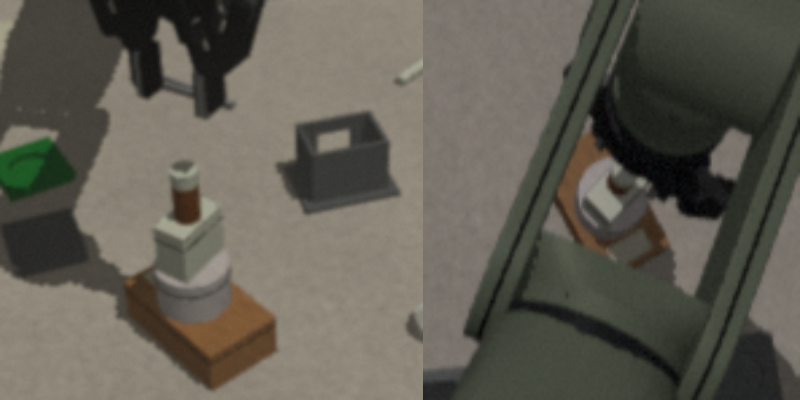

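The fingers, at crop (150,85) and (210,105), straddle the vial axis at (186,165), so I'll go down and close.

Request:
drive_tool(steps=[[[0,-0.002,-0.05],[0,0,0]],[[0,-0.002,-0.1],[0,0,0]],[[0,-0.002,-0.14],[0,0,0]],[[0,-0.002,-0.16],[0,0,0]],[[0,-0.002,-0.16],[0,0,0]],[[0,-0.002,-0.16],[0,0,0]]])

```text
time_s: 4.78
tool_pos: [0.6034, -0.1831, 0.3108]
tool_rot: [1.182, 2.909, -0.0]
force: [1.0, -0.3, -0.2]
gripper_width: 0.499
grip_force: 0.0
```

Request:
drive_tool(steps=[[[0,0,0],[0,0,0]],[[0,0,0],[0,0,0]],[[0,0,0],[0,0,0]],[[0,0,0],[0,0,0]],[[0,0,0],[0,0,0]],[[0,0,0],[0,0,0]]], jaw=-1)

```text
time_s: 5.52
tool_pos: [0.6034, -0.1833, 0.311]
tool_rot: [1.182, 2.908, -0.0]
force: [-1.0, -0.4, 4.8]
gripper_width: 0.212
grip_force: 58.7
```

```bash
python3 go.py .4705 -.294 .1 45.8; python3 - <<'E'
from h import *
s=snap('scene');a=s['image'][170:340,170:350]
cv2.imwrite('pics/a2.png',cv2.resize(a,(423,400))[:,:,::-1])
E
```

```text
t 5.53 grasp [ 0.6034 -0.1833  0.1563] yaw 45.8 tilt [ 0.0022 -0.0011] j6 -1.23
units shift [-0.2658 -0.2215 -0.1125] turn z 0.0001
```

View pics/a2.png

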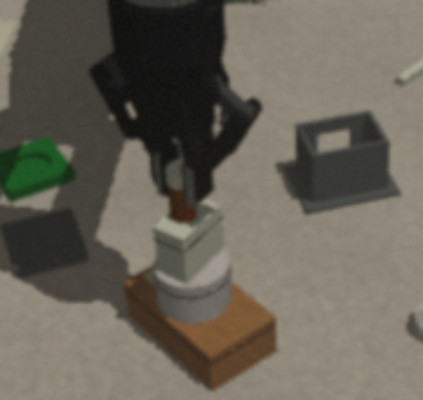

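Gripped (crop: vial at (180,190) between the pads). Now lift slowly and carry it over the block.

Request:
drive_tool(steps=[[[0,0,0.01],[0,0,0]],[[0,0,0.03],[0,0,0]],[[0,0,0.06],[0,0,0]],[[0,0,0.08],[0,0,0]],[[-0.03,-0.025,0.08],[0,0,0]],[[-0.09,-0.075,0.07],[0,0,0]],[[-0.15,-0.125,0.04],[0,0,0]],[[-0.21,-0.175,0],[0,0,0]],[[-0.25,-0.21,-0.05],[0,0,0]],[[-0.266,-0.222,-0.1],[0,0,0]],[[-0.266,-0.222,-0.12],[0,0,0]],[[-0.266,-0.222,-0.12],[0,0,0]],[[-0.266,-0.222,-0.12],[0,0,0]]])

```text
time_s: 7.2
tool_pos: [0.4707, -0.2941, 0.2508]
tool_rot: [1.181, 2.909, -0.001]
force: [-0.6, 0.2, -0.4]
gripper_width: 0.211
grip_force: 58.6
```

```bash
python3 go.py .4705 -.294 .041 45.8; python3 - <<'E'
from h import *
s=snap('scene');a=s['image'][170:340,110:290]
r=mask('vial',s,proj(s,[.4705,-.294,.08])[0])
print(r[1:],r[0].sum())
cv2.imwrite('pics/a3.png',cv2.resize(a,(508,480))[:,:,::-1])
E
```

```text
t 7.2 grasp [ 0.4707 -0.2941  0.0961] yaw 45.8 tilt [ 0.0016 -0.0013] j6 -1.51
units shift [-3.000e-04  1.000e-04 -1.101e-01] turn z -0.0001
([246.0, 180.5], 0.61) 134
```

View pics/a3.png

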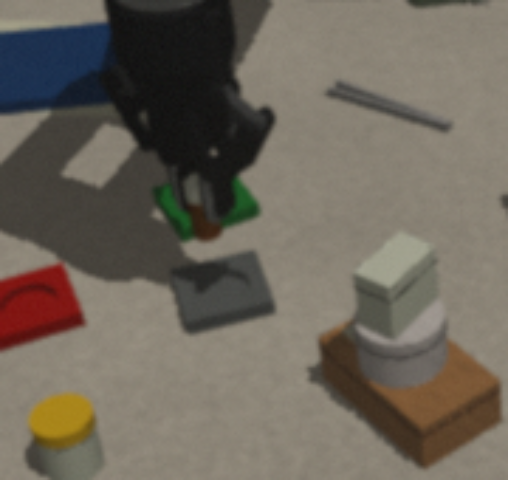

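Vial held upright (bottom at crop (208,237)) above the grey block (220,290), with the stack undisturbed. Lower and release.

Request:
drive_tool(steps=[[[0,0,-0.03],[0,0,0]],[[0,0,-0.06],[0,0,0]],[[0,0,-0.085],[0,0,0]],[[0,0,-0.1],[0,0,0]],[[0,0,-0.107],[0,0,0]],[[0,0,-0.11],[0,0,0]],[[0,0,-0.11],[0,0,0]]])

```text
time_s: 8.18
tool_pos: [0.4702, -0.2942, 0.1951]
tool_rot: [1.182, 2.909, -0.001]
force: [0.7, -0.0, -0.4]
gripper_width: 0.214
grip_force: 58.7
```

Request:
drive_tool(steps=[[[0,0,0],[0,0,0]],[[0,0,0],[0,0,0]],[[0,0,0],[0,0,0]],[[0,0,0.02],[0,0,0]],[[0,0,0.06],[0,0,0]],[[0,0,0.14],[0,0,0]],[[0,0,0.24],[0,0,0]],[[0,0,0.28],[0,0,0]],[[0,0,0.28],[0,0,0]]], jaw=0.1)

```text
time_s: 9.3
tool_pos: [0.4706, -0.2945, 0.3377]
tool_rot: [1.18, 2.905, -0.003]
force: [0.0, -1.0, -0.2]
gripper_width: 0.547
grip_force: 0.0
```

```bash
python3 go.py .603 -.182 .113 45.8; python3 - <<'E'
from h import *
s=snap('scene');m=mask('vial',s,proj(s,[.4705,-.294,.03])[0])
c=lambda p:np.abs(hull(s,cyl(*p,.004,.048,.02))-m[0]).sum()
r=fit(c,[[.47,-.294]],[.01,.01]);print('vial',m[1:],r.x,r.fun)
m=mask('slide_box',s,(271,252))
b=lambda p:np.abs(hull(s,box(*p,.076,.12,.028,.048))-m[0]).sum()
r=fit(b,[[.603,-.182,.8]],[.005,.005,.2]);print('box',m[2],r.x,r.fun)
cv2.imwrite('pics/a4.png',cv2.resize(s['image'][200:340,140:290],(514,480),interpolation=2)[:,:,::-1])
E
```

```text
t 9.3 grasp [ 0.4706 -0.2945  0.183 ] yaw 45.8 tilt [ 0.0047 -0.0041] j6 -1.51
units shift [ 0.2648  0.2251 -0.1401] turn z 0.0001
vial ([268.7, 186.5], 0.76) [ 0.46794691 -0.29580792] 15.909803921568626
box 0.86 [ 0.60317611 -0.18196941  0.85342263] 57.4
```

View pics/a4.png

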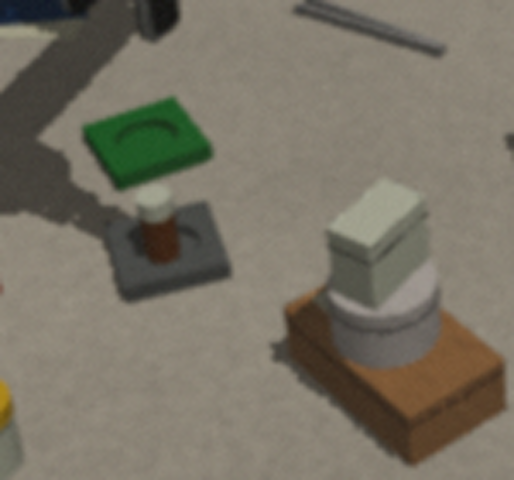

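Vial stands in the recess of the grey block (crop (160,225)), about 2 mm off centre. Next the slide box.

Request:
drive_tool(steps=[[[0.08,0.068,0],[0,0,0.003]],[[0.16,0.136,0],[0,0,0.005]],[[0.23,0.195,0],[0,0,0.007]],[[0.265,0.225,0],[0,0,0.007]],[[0.265,0.225,0],[0,0,0.007]],[[0.265,0.225,-0.04],[0,0,0.007]],[[0.265,0.225,-0.08],[0,0,0.007]],[[0.265,0.225,-0.12],[0,0,0.007]],[[0.265,0.225,-0.14],[0,0,0.007]],[[0.265,0.225,-0.14],[0,0,0.007]]])

```text
time_s: 10.7
tool_pos: [0.6018, -0.1815, 0.2631]
tool_rot: [-1.15, -2.921, -0.0]
force: [-0.3, 0.7, -0.5]
gripper_width: 0.545
grip_force: 0.0
```

Request:
drive_tool(steps=[[[0,0,0],[0,0,0]],[[0,0,0],[0,0,0]],[[0,0,0],[0,0,0]],[[0,0,0],[0,0,0]],[[0,0,0],[0,0,0]],[[0,0,0],[0,0,0]]], jaw=-1)

```text
time_s: 11.45
tool_pos: [0.6029, -0.1816, 0.2657]
tool_rot: [1.15, 2.922, -0.0]
force: [-0.2, 0.2, 5.9]
gripper_width: 0.319
grip_force: 59.3
```

```bash
python3 go.py .444 -.024 .15 3.8
```

```text
t 11.45 grasp [ 0.6029 -0.1816  0.111 ] yaw 47.0 tilt [ 0.0018 -0.0008] j6 -1.25
units shift [-0.3178  0.3153  0.078 ] turn z -0.2402
```

Gripped at 27 mm width. Lift and carry it over the chute while turning.

Request:
drive_tool(steps=[[[0,0,0.01],[0,0,0]],[[0,0,0.03],[0,0,0]],[[0,0,0.06],[0,0,0]],[[0,0,0.08],[0,0,0]],[[-0.03,0.03,0.08],[0,0,-0.03]],[[-0.08,0.08,0.08],[0,0,-0.07]],[[-0.14,0.14,0.08],[0,0,-0.11]],[[-0.2,0.2,0.08],[0,0,-0.15]],[[-0.26,0.26,0.08],[0,0,-0.19]],[[-0.3,0.3,0.07],[0,0,-0.22]],[[-0.318,0.315,0.06],[0,0,-0.24]],[[-0.318,0.315,0.06],[0,0,-0.24]],[[-0.318,0.315,0.06],[0,0,-0.24]]])

```text
time_s: 13.08
tool_pos: [0.4442, -0.0244, 0.2955]
tool_rot: [2.144, 2.294, 0.001]
force: [0.3, 0.8, -0.7]
gripper_width: 0.318
grip_force: 58.7
```

```bash
python3 go.py .444 -.024 .078 3.8; python3 - <<'E'
from h import *
s=snap('scene');t=snap('top')
o=ctrl.get_obs();g=o['tool_pos'];zb=g[2]-.1547-.035
m=mask('slide_box',s,proj(s,[g[0],g[1],zb+.02])[0])
b=lambda p:np.abs(hull(s,box(*p,zb,zb+.03,.028,.048))-m[0]).sum()
print(m[1:],m[0].sum())
I=s['image'].copy()
for P in(box(.444,-.024,.066,.056,.056,.044,.064),box(g[0],g[1],.066,zb,zb,.028,.048)):
    q=np.round(proj(s,P)[[0,1,3,2],::-1]).astype(int);cv2.polylines(I,[q],True,(255,0,255),1)
A=cv2.resize(I[160:270,260:380],(480,440),interpolation=2);B=cv2.resize(t['image'][250:360,260:350],(320,440))
cv2.imwrite('pics/a5.png',np.hstack([A,B])[:,:,::-1])
E
```

```text
t 13.07 grasp [ 0.4442 -0.0244  0.1408] yaw 3.9 tilt [ 0.002  -0.0007] j6 -0.32
units shift [-0.0003  0.0007 -0.1257] turn z -0.0005
([197.7, 309.5], 0.73) 380
```

View pics/a5.png

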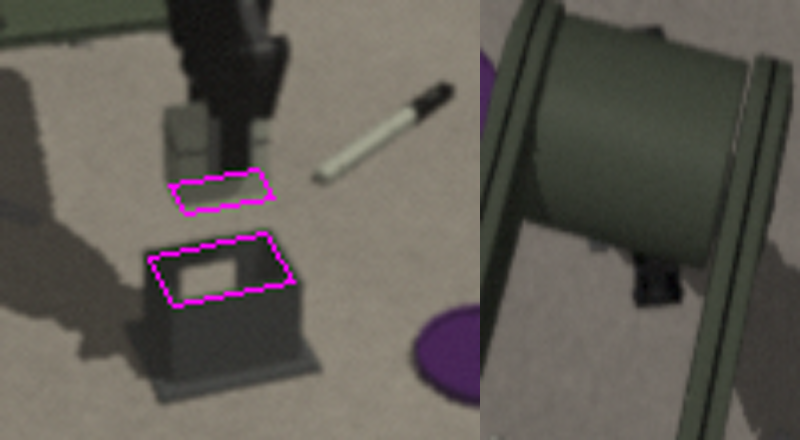

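Box (crop (215,150)) is upright and squared to the chute mouth (rim outline around (220,270)), and sits about 2 mm to −y. Lower it into the mouth and let go.

Request:
drive_tool(steps=[[[0,0.002,-0.03],[0,0,0]],[[0,0.003,-0.06],[0,0,0]],[[0,0.003,-0.09],[0,0,0]],[[0,0.003,-0.11],[0,0,0]],[[0,0.003,-0.122],[0,0,0]],[[0,0.003,-0.126],[0,0,0]],[[0,0.003,-0.126],[0,0,0]]])

```text
time_s: 14.1
tool_pos: [0.4436, -0.0225, 0.2319]
tool_rot: [2.145, 2.294, 0.0]
force: [0.4, 0.6, -0.1]
gripper_width: 0.315
grip_force: 58.7
```

Request:
drive_tool(steps=[[[0,0,0],[0,0,0]],[[0,0,0],[0,0,0]],[[0,0,0],[0,0,0]],[[0,0,0.02],[0,0,0]],[[0,0,0.08],[0,0,0]],[[0,0,0.16],[0,0,0]],[[0.06,-0.06,0.2],[0,0,0]]], jaw=1)

```text
time_s: 14.98
tool_pos: [0.4731, -0.0515, 0.3344]
tool_rot: [2.141, 2.296, 0.003]
force: [0.6, 0.6, 0.1]
gripper_width: 0.998
grip_force: 0.0
```

```bash
python3 go.py .6045 -.1825 .16 3.8; python3 - <<'E'
from h import *
s=snap('scene');t=snap('top')
for p in(s,t): print([(r['score'],r['point']) for r in ctrl.spot_in('slide_box',p)])
I=s['image'].copy()
q=np.round(proj(s,box(.444,-.024,.066,.004,.048,.028,.048))[:,::-1]).astype(int);cv2.polylines(I,[cv2.convexHull(q)],True,(255,0,255),1)
m=mask('tin',s,(294,256))
c=lambda p:np.abs(hull(s,cyl(*p,.038,.076,.058))-m[0]).sum()
r=fit(c,[[.605,-.182]],[.01,.01]);print('tin',m[1:],r.x,r.fun)
A=cv2.resize(I[190:270,270:370],(500,400),interpolation=2);B=cv2.resize(t['image'][250:350,270:345],(300,400))
cv2.imwrite('pics/a6.png',np.hstack([A,B])[:,:,::-1])
E
```

```text
t 14.97 grasp [ 0.4731 -0.0515  0.1797] yaw 4.0 tilt [ 0.0026 -0.0002] j6 -0.36
units shift [ 0.2628 -0.262  -0.0394] turn z -0.0011
[(0.52, [228.3, 317.0])]
[(0.6, [294.2, 307.9])]
tin ([289.2, 249.6], 0.57) [ 0.60417007 -0.18225443] 42.239215686274505
```

View pics/a6.png

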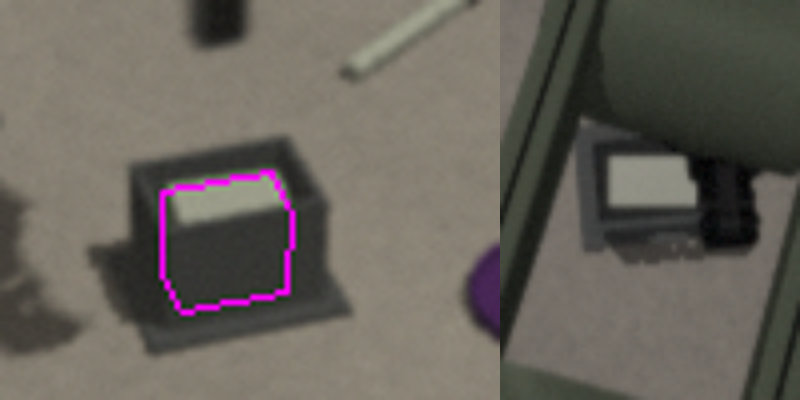

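The box is down in the chute and level (crop (230,195); top view (650,180) shows it aligned). Next the tin.

Request:
drive_tool(steps=[[[0.08,-0.08,0],[0,0,0]],[[0.16,-0.16,0],[0,0,0]],[[0.23,-0.23,-0.02],[0,0,0]],[[0.262,-0.262,-0.06],[0,0,0]],[[0.262,-0.262,-0.06],[0,0,0]],[[0.262,-0.262,-0.11],[0,0,0]],[[0.262,-0.262,-0.16],[0,0,0]],[[0.262,-0.262,-0.21],[0,0,0]],[[0.262,-0.262,-0.235],[0,0,0]],[[0.262,-0.262,-0.239],[0,0,0]],[[0.262,-0.262,-0.239],[0,0,0]]])

```text
time_s: 16.6
tool_pos: [0.6047, -0.1833, 0.2132]
tool_rot: [2.145, 2.294, 0.001]
force: [-0.1, 1.6, 0.6]
gripper_width: 0.996
grip_force: 0.0
```

Request:
drive_tool(steps=[[[0,0,0],[0,0,0]],[[0,0,0],[0,0,0]],[[0,0,0],[0,0,0]],[[0,0,0],[0,0,0]],[[0,0,0],[0,0,0]]], jaw=-1)

```text
time_s: 17.23
tool_pos: [0.6052, -0.1839, 0.2137]
tool_rot: [2.144, 2.293, 0.001]
force: [-0.6, 0.3, 5.9]
gripper_width: 0.665
grip_force: 64.4
```

```bash
python3 go.py .637 .164 .045 3.8;python3 - <<'E'
from h import *
s=snap('scene')
cv2.imwrite('pics/a7.png',cv2.resize(s['image'][220:350,190:340],(554,480),interpolation=2)[:,:,::-1])
E
```

```text
t 17.23 grasp [ 0.6052 -0.1839  0.059 ] yaw 3.8 tilt [ 0.0026 -0.0012] j6 -0.5
units shift [ 0.0636  0.6958 -0.028 ] turn z -0.0002
```

View pics/a7.png

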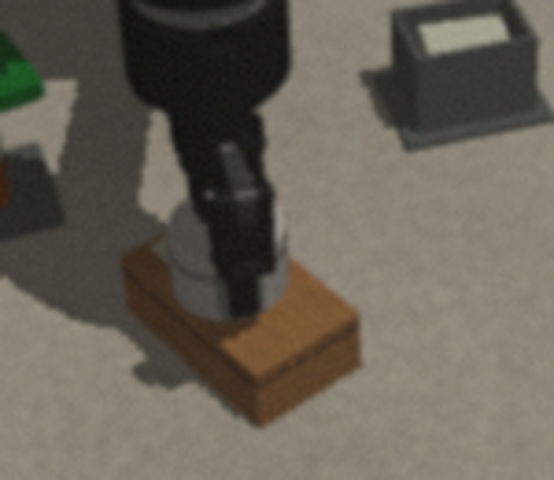

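Tin gripped between the fingers (front fingertip at crop (243,315)). I'll check fingertip height for clearance over the dish rim.

```bash
python3 - <<'E'
from h import *
s=snap('scene')
for x in(.634,.644):
  for z in(.04,.045,.05,.055): print(x,z,np.round(proj(s,[x,-.184+(x-.605)*.066,z])[0],1))
E
```

```text
0.634 0.04 [306.7 255.5]
0.634 0.045 [304.7 255.3]
0.634 0.05 [302.7 255.1]
0.634 0.055 [300.6 254.9]
0.644 0.04 [310.5 256.8]
0.644 0.045 [308.5 256.6]
0.644 0.05 [306.4 256.4]
0.644 0.055 [304.4 256.2]
```

Request:
drive_tool(steps=[[[0,0,0.01],[0,0,0]],[[0,0,0.03],[0,0,0]],[[0,0,0.06],[0,0,0]],[[0,0,0.1],[0,0,0]],[[0.005,0.04,0.12],[0,0,0]],[[0.01,0.11,0.12],[0,0,0]],[[0.02,0.19,0.12],[0,0,0]],[[0.025,0.27,0.12],[0,0,0]],[[0.03,0.35,0.12],[0,0,0]],[[0.04,0.43,0.12],[0,0,0]],[[0.05,0.51,0.12],[0,0,0]],[[0.055,0.59,0.11],[0,0,0]],[[0.06,0.65,0.09],[0,0,0]],[[0.064,0.685,0.06],[0,0,0]],[[0.064,0.696,0.04],[0,0,0]],[[0.064,0.696,0.03],[0,0,0]],[[0.064,0.696,0.03],[0,0,0]]])

```text
time_s: 19.45
tool_pos: [0.6363, 0.1634, 0.2265]
tool_rot: [-2.147, -2.293, 0.002]
force: [-0.6, -0.0, -1.4]
gripper_width: 0.661
grip_force: 64.0
```

```bash
python3 go.py .637 .164 .026 3.8;python3 - <<'E'
from h import *
s=snap('scene');o=ctrl.get_obs();g=o['tool_pos']
zb=g[2]-.1547-.021
I=s['image'].copy()
for P in(cyl(.637,.164,.009,.009,.078),cyl(g[0],g[1],zb,zb,.058)):
    q=np.round(proj(s,P)[:,::-1]*1).astype(int);cv2.polylines(I,[cv2.convexHull(q)],True,(255,0,255),1)
cv2.imwrite('pics/a8.png',cv2.resize(I[190:320,370:520],(554,480),interpolation=2)[:,:,::-1])
E
```

```text
t 19.45 grasp [0.6363 0.1634 0.0718] yaw 3.8 tilt [-0.0014 -0.0005] j6 0.05
units shift [ 0.0014  0.0012 -0.0916] turn z 0.0002
```

View pics/a8.png

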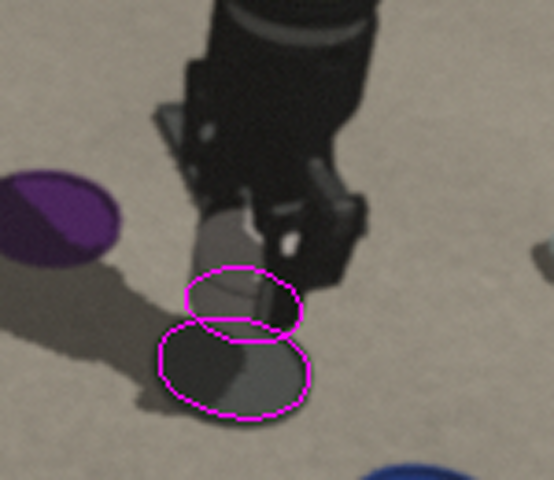

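Tin upright above the grey dish (outline centre (235,370)), with the purple dish to the left and blue below. Lower gently.

Request:
drive_tool(steps=[[[0.001,0.001,-0.02],[0,0,0]],[[0.001,0.001,-0.04],[0,0,0]],[[0.001,0.001,-0.06],[0,0,0]],[[0.001,0.001,-0.075],[0,0,0]],[[0.001,0.001,-0.085],[0,0,0]],[[0.001,0.001,-0.09],[0,0,0]],[[0.001,0.001,-0.09],[0,0,0]]])

```text
time_s: 20.38
tool_pos: [0.637, 0.1651, 0.1821]
tool_rot: [-2.146, -2.295, 0.0]
force: [-0.3, -0.5, -0.6]
gripper_width: 0.664
grip_force: 64.1
```

```bash
python3 go.py .637 .164 .026 3.8;python3 - <<'E'
from h import *
s=snap('scene')
cv2.imwrite('pics/a9.png',cv2.resize(s['image'][210:320,370:490],(524,480),interpolation=2)[:,:,::-1])
E
```

```text
t 20.38 grasp [0.637  0.1651 0.0274] yaw 3.8 tilt [-0.  0.] j6 0.06
units shift [ 0.0001 -0.0021 -0.0029] turn z -0.0002
```

View pics/a9.png

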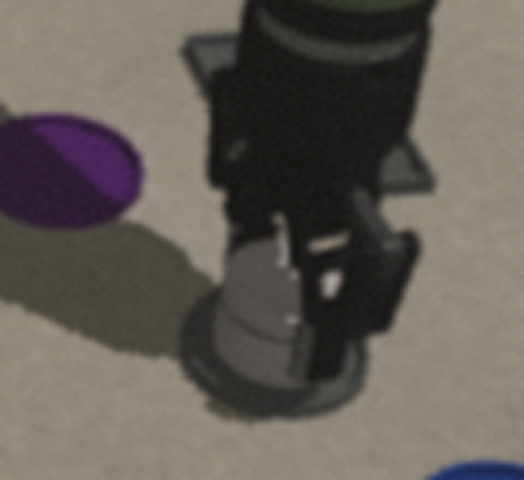

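Tin sits inside the dish rim (crop (265,330)) with no contact yet. Go 2 mm lower, then release and back off.

Request:
drive_tool(steps=[[[0,0,-0.003],[0,0,0]],[[0,0,-0.005],[0,0,0]],[[0,0,-0.005],[0,0,0]]])

```text
time_s: 20.8
tool_pos: [0.6369, 0.165, 0.1797]
tool_rot: [-2.146, -2.295, 0.0]
force: [0.5, -0.2, -0.7]
gripper_width: 0.665
grip_force: 64.0
```

Request:
drive_tool(steps=[[[0,0,0],[0,0,0]],[[0,0,0],[0,0,0]],[[0,0,0],[0,0,0]],[[0,0,0],[0,0,0]],[[0,0,0.03],[0,0,0]],[[0,0,0.1],[0,0,0]],[[0,0,0.18],[0,0,0]],[[0,0,0.24],[0,0,0]],[[0,-0.1,0.26],[0,0,-0.05]],[[-0.02,-0.2,0.26],[0,0,-0.1]],[[-0.02,-0.3,0.26],[0,0,-0.15]],[[-0.02,-0.3,0.26],[0,0,-0.15]]], jaw=1)

```text
time_s: 22.3
tool_pos: [0.6271, 0.0115, 0.3112]
tool_rot: [2.625, 1.722, 0.002]
force: [-0.3, 1.5, 0.5]
gripper_width: 1.006
grip_force: 0.0
```

```bash
python3 - <<'E'
from h import *
s=snap('scene');t=snap('top')
m=mask('tin',s,proj(s,[.637,.164,.03])[0])
for z in(.003,.008):
    c=lambda p:np.abs(hull(s,cyl(*p,z,z+.038,.058))-m[0]).sum()
    r=fit(c,[[.637,.164]],[.01,.01]);print('tin',z,m[1:],r.x,r.fun)
M=[mask('carton',s,(310,260)),mask('carton',t,(225,375))]
for use in((0,1),(0,),(1,)):
    c=lambda p:sum(np.abs(hull((s,t)[i],box(*p,0,.038,.112,.064))-M[i][0]).sum() for i in use)
    r=fit(c,[[.606,-.181,.48]],[.005,.005,.1]);print('carton',use,[k[1:] for k in M],r.x,np.degrees(r.x[2]),r.fun)
A=cv2.resize(s['image'][240:350,210:310],(400,440));B=cv2.resize(s['image'][240:340,380:490],(440,400))
B=cv2.copyMakeBorder(B,0,40,0,0,0)
cv2.imwrite('pics/a10.png',cv2.resize(np.hstack([A,B]),(800,420))[:,:,::-1])
E
python3 go.py .606 -.181 .08 -62.6
```

```text
tin 0.003 ([282.2, 433.8], 0.79) [0.63307101 0.1674491 ] 92.91372549019607
tin 0.008 ([282.2, 433.8], 0.79) [0.63805903 0.16462413] 104.29019607843136
carton (0, 1) [([307.5, 250.9], 0.65), ([223.6, 377.5], 0.92)] [ 0.60574656 -0.18016957  0.47346463] 27.127524855567902 221.1843137254902
carton (0,) [([307.5, 250.9], 0.65), ([223.6, 377.5], 0.92)] [ 0.60503754 -0.1799329   0.4766274 ] 27.308738333479713 65.63529411764705
carton (1,) [([307.5, 250.9], 0.65), ([223.6, 377.5], 0.92)] [ 0.60847893 -0.18101366  0.48986746] 28.067337934019484 128.1607843137255
t 22.55 grasp [0.627  0.0162 0.1554] yaw -23.0 tilt [0.0004 0.0003] j6 0.29
units shift [-0.042  -0.3944 -0.1507] turn z -0.2197
```

View pics/a10.png

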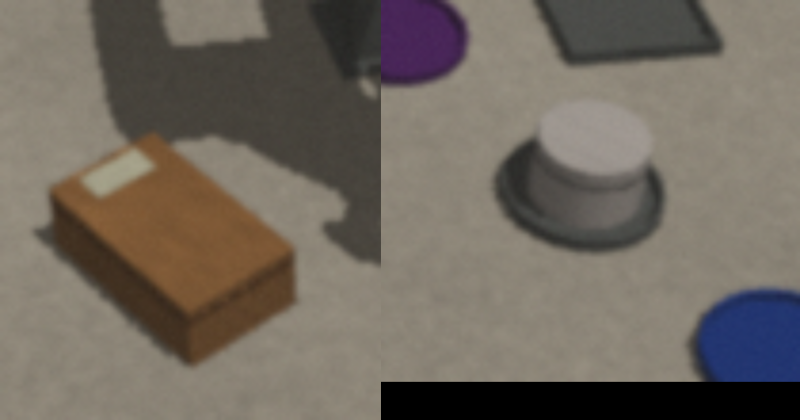

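Tin lies flat in the grey dish (right crop (590,190)), and the carton is clear at left (175,250). Move over the carton and descend.

Request:
drive_tool(steps=[[[-0.01,-0.1,0],[0,0,-0.05]],[[-0.02,-0.2,0],[0,0,-0.1]],[[-0.03,-0.3,0],[0,0,-0.15]],[[-0.043,-0.393,0],[0,0,-0.2]],[[-0.043,-0.393,-0.04],[0,0,-0.22]],[[-0.043,-0.393,-0.08],[0,0,-0.22]],[[-0.043,-0.393,-0.1],[0,0,-0.22]],[[-0.043,-0.393,-0.1],[0,0,-0.22]],[[-0.043,-0.393,-0.1],[0,0,-0.22]]])

```text
time_s: 23.68
tool_pos: [0.606, -0.181, 0.2603]
tool_rot: [3.052, 0.742, 0.001]
force: [-0.1, 0.5, 1.4]
gripper_width: 1.001
grip_force: 0.0
```

```bash
python3 go.py .6055 -.1803 .022 -62.7
```

```text
t 23.68 grasp [ 0.606  -0.181   0.1056] yaw -62.7 tilt [ 0.001  -0.0005] j6 0.67
units shift [-0.0009  0.0013 -0.1671] turn z -0.0001
```

Request:
drive_tool(steps=[[[0,0.001,-0.04],[0,0,0]],[[0,0.001,-0.08],[0,0,0]],[[0,0.001,-0.12],[0,0,0]],[[0,0.001,-0.15],[0,0,0]],[[0,0.001,-0.165],[0,0,0]],[[0,0.001,-0.167],[0,0,0]],[[0,0.001,-0.167],[0,0,0]]])

```text
time_s: 24.55
tool_pos: [0.6059, -0.1812, 0.1768]
tool_rot: [3.052, 0.74, 0.002]
force: [0.3, -0.6, 0.3]
gripper_width: 0.998
grip_force: 0.0
```

Request:
drive_tool(steps=[[[0,0,0],[0,0,0]],[[0,0,0],[0,0,0]],[[0,0,0],[0,0,0]],[[0,0,0],[0,0,0]],[[0,0,0],[0,0,0]]], jaw=-1)

```text
time_s: 25.18
tool_pos: [0.6061, -0.1813, 0.1774]
tool_rot: [3.052, 0.739, 0.003]
force: [0.2, 0.2, 5.0]
gripper_width: 0.738
grip_force: 68.0
```

```bash
python3 go.py .4745 .254 .07 -96.8
```

```text
t 25.18 grasp [ 0.6061 -0.1813  0.0227] yaw -62.8 tilt [ 0.002  -0.0008] j6 0.67
units shift [-0.2631  0.8706  0.0947] turn z -0.1891
```

Gripped at 63 mm. Lift 90 mm and carry it to the tray, clear of the chute and the tin.

Request:
drive_tool(steps=[[[0,0,0.01],[0,0,0]],[[0,0,0.04],[0,0,0]],[[0,0,0.09],[0,0,0]],[[0,0,0.14],[0,0,0]],[[-0.01,0.04,0.17],[0,0,0]],[[-0.03,0.11,0.18],[0,0,-0.02]],[[-0.06,0.19,0.18],[0,0,-0.04]],[[-0.08,0.27,0.18],[0,0,-0.06]],[[-0.11,0.35,0.18],[0,0,-0.08]],[[-0.13,0.43,0.18],[0,0,-0.1]],[[-0.155,0.51,0.18],[0,0,-0.12]],[[-0.18,0.59,0.18],[0,0,-0.14]],[[-0.2,0.67,0.18],[0,0,-0.155]],[[-0.225,0.75,0.17],[0,0,-0.17]],[[-0.25,0.82,0.15],[0,0,-0.18]],[[-0.26,0.86,0.12],[0,0,-0.189]],[[-0.263,0.87,0.09],[0,0,-0.189]],[[-0.263,0.87,0.08],[0,0,-0.189]],[[-0.263,0.87,0.08],[0,0,-0.189]]])

```text
time_s: 27.55
tool_pos: [0.4741, 0.2531, 0.2158]
tool_rot: [3.135, -0.187, -0.001]
force: [-0.2, 0.2, -1.6]
gripper_width: 0.739
grip_force: 67.4
```

```bash
python3 go.py .4745 .254 .0275 -96.8;python3 - <<'E'
from h import *
s=snap('scene');o=ctrl.get_obs();g=o['tool_pos']
zb=g[2]-.1547-.0225
I=s['image'].copy()
for P in(box(.4745,.254,-.118,.009,.009,.13,.082),box(g[0],g[1],-.118,zb,zb,.112,.064)):
    q=np.round(proj(s,P)[:,::-1]).astype(int);cv2.polylines(I,[cv2.convexHull(q)],True,(255,0,255),1)
cv2.imwrite('pics/a11.png',cv2.resize(I[160:280,370:510],(560,480),interpolation=2)[:,:,::-1])
E
```

```text
t 27.55 grasp [0.4741 0.2531 0.0611] yaw -96.8 tilt [-0.0009 -0.0006] j6 2.02
units shift [ 0.0008  0.0017 -0.0672] turn z 0.0002
```

View pics/a11.png

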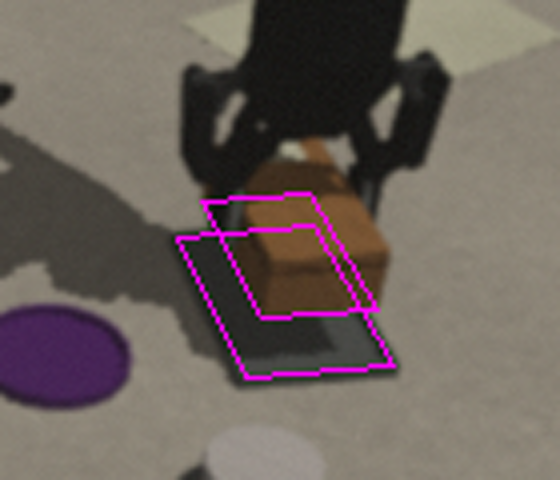

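Carton is lined up with the tray outline (corners (178,240) to (395,367)). Lower and release.

Request:
drive_tool(steps=[[[0,0.001,-0.02],[0,0,0]],[[0,0.001,-0.04],[0,0,0]],[[0,0.001,-0.055],[0,0,0]],[[0,0.001,-0.064],[0,0,0]],[[0,0.001,-0.069],[0,0,0]],[[0,0.001,-0.07],[0,0,0]],[[0,0.001,-0.07],[0,0,0]]])

```text
time_s: 28.48
tool_pos: [0.4741, 0.2546, 0.1814]
tool_rot: [-3.136, 0.186, -0.001]
force: [0.2, 0.3, -1.8]
gripper_width: 0.741
grip_force: 67.4
```

Request:
drive_tool(steps=[[[0,0,0],[0,0,0]],[[0,0,0],[0,0,0]],[[0,0,0],[0,0,0]],[[0,0,0],[0,0,0]],[[0,0,0.03],[0,0,0]],[[0,0,0.1],[0,0,0]],[[0,0,0.2],[0,0,0]],[[0,0,0.32],[0,0,0]],[[0,0,0.4],[0,0,0]],[[-0.1,0.1,0.4],[0,0,0]],[[-0.1,0.2,0.4],[0,0,0]],[[-0.1,0.2,0.4],[0,0,0]]], jaw=1)

```text
time_s: 29.98
tool_pos: [0.4226, 0.3572, 0.3826]
tool_rot: [-3.134, 0.178, -0.002]
force: [0.5, -1.6, -0.0]
gripper_width: 0.999
grip_force: 0.0
```

```bash
python3 - <<'E'
from h import *
s=snap('scene');t=snap('top')
m=mask('carton',s,proj(s,[.4745,.254,.03])[0])
for z in(.003,.01):
    c=lambda p:np.abs(hull(s,box(*p,z,z+.038,.112,.064))-m[0]).sum()
    r=fit(c,[[.4745,.254,-.118]],[.005,.005,.1]);print('carton',z,m[1:],r.x,r.fun)
cv2.imwrite('pics/a12.png',cv2.resize(s['image'][190:340,150:530],(800,316),interpolation=2)[:,:,::-1])
o=ctrl.get_obs();print(o['time_s'],o['tool_pos'])
E
```

```text
Traceback (most recent call last):
  File "h.py", line 38, in mask
    r=r[0]; return r['mask'],r['point'],r['score']
      ~^^^
IndexError: list index out of range
```

All 14 picture views are used, so I'll do the final check by numbers only.

```bash
python3 - <<'E'
from h import *
for n in('scene','top','scene'):
    s=snap(n)
    rs=ctrl.regions_of('carton',s);print(n,[(r['score'],r['point']) for r in rs])
    e=proj(s,[.4745,.254,.03])[0]
    rs=[r for r in rs if np.hypot(*(np.array(r['point'])-e))<25]
    if rs:
        for z in(.003,.01):
            c=lambda p:np.abs(hull(s,box(*p,z,z+.038,.112,.064))-rs[0]['mask']).sum()
            r=fit(c,[[.4745,.254,-.118]],[.005,.005,.1]);print(z,r.x,r.fun)
    for t in('vial','slide_box','tin'): print(t,[(r['score'],np.round(r['point'])) for r in ctrl.spot_in(t,s)][:2])
    # brown pixels near the tray
    hsv=cv2.cvtColor(s['image'],cv2.COLOR_RGB2HSV);b=((hsv[...,0]<18)&(hsv[...,1]>90))
    w=np.zeros_like(b);w[int(e[0])-45:int(e[0])+45,int(e[1])-45:int(e[1])+45]=1
    b=b&w;print('brown',b.sum(),np.round(np.argwhere(b).mean(0),1),'expected',hull(s,box(.4745,.254,-.118,.003,.041,.112,.064)).sum().round(),np.argwhere(hull(s,box(.4745,.254,-.118,.003,.041,.112,.064))>.5).mean(0))
E
```

```text
scene [(0.78, [233.3, 441.1])]
0.003 [ 0.47403415  0.25624741 -0.09647117] 58.38431372549019
0.01 [ 0.48233697  0.25098345 -0.10679853] 78.37647058823529
vial [(0.77, array([266., 186.])), (0.43, array([284., 432.]))]
slide_box [(0.45, array([228., 319.]))]
tin [(0.79, array([283., 437.]))]
brown 1408 [230.7 441.8] expected 1572.0 [230.04438808 441.2796449 ]
top [(0.78, [281.7, 188.4])]
0.003 [ 0.47635973  0.25289194 -0.10732863] 83.90196078431373
0.01 [ 0.47593382  0.25128015 -0.1005628 ] 97.0
vial [(0.39, array([279., 430.])), (0.16, array([221., 233.]))]
slide_box [(0.54, array([297., 311.]))]
tin [(0.98, array([208., 224.]))]
brown 1481 [280.4 184.8] expected 1686.0 [282.82498527 184.05303477]
scene [(0.61, [229.8, 440.3])]
0.003 [ 0.47404467  0.25543523 -0.10738794] 53.79607843137255
0.01 [ 0.48262114  0.25059425 -0.11043855] 67.85490196078432
vial [(0.7, array([264., 184.]))]
slide_box [(0.6, array([228., 314.]))]
tin [(0.88, array([284., 432.]))]
brown 1407 [230.8 441.8] expected 1572.0 [230.04438808 441.2796449 ]
```

The carton fits best at the tray floor height, within about 2 mm of the tray in each view, and the other three are still in place. Handing in.

```bash
python3 -c "
from plant import ctrl
print(ctrl.sign_off())"
```

```text
the job is handed in; nothing more can be done
None
```

The vial, slide box, tin and carton were each put in their own place in order, released with the arm clear, and the job was handed in at about 30 s; `sign_off` returned no verdict.

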